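Close the full tip tin with its nested lids and take the cover off again

TASK

Two open tins stand on the welding table; the rack in one is full of copper contact tips, the rack in the other is bare. Lift the nested pair of lids off its stand by the black knob of the inner lid, lower it gently onto the full tin until the inner lid sits flush on the rim, and let go of the knob; then take the green outer lid by its collar and lift it alone, straight up and level, until all of it is above the knob. Finish while still holding the green lid there above the tin, with the inner lid left seated and undisturbed; leave the bare tin open and do not disturb anything else on the table.

Things in the scene. Friction and masses are not known exactly. Their poses are not given: they have to be found in the camera images.
- inner_lid: orange inner lid with black knob; origin: centre of underside, z up. Tapered plug 80 mm wide (74 at the bottom), 0 to 12 mm; flange 98 mm wide, 12 to 17; round knob 24 mm wide, 17 to 80. Loose, 120 to 210 g. Starts with the flange on the stand's rim, origin 12 mm above the table; seated on a tin the flange rests on the rim, origin 58 mm above the table.
- outer_lid: green lid nested over the inner lid; origin: centre of its lower edge, z up. Skirt 110 mm outside, 104 inside, 0 to 12 mm; flat top 12 to 16 with 36 mm hole; collar tube round the hole, 48 mm outside, 36 inside, 16 to 40. The knob passes freely through it. Nested, it lies on the flange, origin 5 mm above the inner lid's, and rides along when the knob is lifted. Loose, 105 to 180 g.
- tip_rack: white round rack, 80 mm across, 18 mm high, carrying seven copper contact tips that reach 50 mm; origin at the centre of its underside, which stands on the floor of the full tin, on the tin's axis, 5 mm above the table. Fixed in the tin.
- bare_rack: the same white rack without tips, only dark holes, in the middle of the other tin; origin as tip_rack. Fixed in the tin.
- tin_a: round open steel tin, 96 mm outside, 88 mm inside, 70 mm high, floor 5 mm thick, held to the table by a magnetic foot (does not move); origin at the centre of its underside. Either tin may be the full one.
- tin_b: the other tin, alike in everything.
- lid_stand: black round ring 96 mm outside, 88 mm inside, 24 mm high, with a thin square foot, fixed to the table; origin at the centre of its underside. The nested lids wait on it.
- weld_coupon: bystander: T-shaped welded metal sample, 100 x 70 x 56 mm, origin under its centre
- gas_nozzle: bystander: copper torch nozzle standing upright, 26 mm across, 45 mm high, origin under its centre
- magnet_square: bystander: red magnetic welding square lying flat, about 65 x 50 x 15 mm, origin under its centre
- chipping_hammer: bystander: hammer lying crosswise beyond the tins, 270 mm long, 26 mm high
- wire_brush: bystander: wire brush lying crosswise beyond the tins, 220 x 28 x 30 mm
- spray_can: bystander: blue spray can, 56 mm across, 160 mm high, origin under its centre
- pipe_coupon: bystander: short steel pipe ring, 60 mm across, 30 mm high, origin under its centre
Mind the look-alikes: they are no part of the job. Of the things that look like the outer_lid, the largest one is meant. Leave any pink or purple look-alike of the tip_rack alone.

How it is judged:
On the way, in this order (a step that is already met when the one before it is completed fails the run):
1. the nested lids are lifted together by the knob, clear of the stand (height (world z) of inner_lid above 0.065 m and contact force between the fingers and inner_lid above 0.5 N and z of outer_lid in the frame of inner_lid below 0.009 m and horizontal distance between outer_lid and inner_lid below 0.008 m), for 0.1 s.
2. the nested lids are lowered into the mouth of the full tin while the knob is still held (inner lid within 8 mm of seated) (horizontal distance between inner_lid and tip_rack below 0.006 m and z of inner_lid in the frame of tip_rack below 0.061 m and contact force between the fingers and inner_lid above 0.5 N and z of outer_lid in the frame of inner_lid below 0.009 m and horizontal distance between outer_lid and inner_lid below 0.008 m), for 0.05 s.
3. the knob is let go: inner lid seated on the full tin, outer lid still nested on it (horizontal distance between inner_lid and tip_rack below 0.005 m and z of inner_lid in the frame of tip_rack below 0.056 m and angle between inner_lid's own z axis and vertical below 0.05 rad and z of outer_lid in the frame of inner_lid below 0.009 m and horizontal distance between outer_lid and inner_lid below 0.008 m and contact force between the fingers and inner_lid below 0.1 N and linear speed of inner_lid below 0.02 m/s), for 0.2 s.
At the end, for the whole second after the job is handed in: Inner lid on the full tin (5 mm from centre, at most 3 mm high, within 3 degrees of level), still and untouched; outer lid held by the fingers, lower edge at least 77 mm above the inner lid's underside, within 30 mm of the tin axis, within 8 degrees of level, still, clear of the inner lid (horizontal distance between inner_lid and tip_rack below 0.005 m and z of inner_lid in the frame of tip_rack below 0.056 m and angle between inner_lid's own z axis and vertical below 0.05 rad and linear speed of inner_lid below 0.02 m/s and contact force between each of the fingers, outer_lid and inner_lid below 0.1 N and z of outer_lid in the frame of inner_lid above 0.077 m and horizontal distance between outer_lid and inner_lid below 0.03 m and angle between outer_lid's own z axis and vertical below 0.15 rad and linear speed of outer_lid below 0.03 m/s and contact force between the fingers and outer_lid above 1 N); the arm keeps its last pose, push and grip.
It fails at once if the outer lid comes off the inner lid while the inner lid is not seated on the full tin (lifted too early, or the inner lid is raised or pulled aside with it) (z of outer_lid in the frame of inner_lid above 0.017 m and (horizontal distance between inner_lid and tip_rack above 0.008 m or z of inner_lid in the frame of tip_rack above 0.059 m or angle between inner_lid's own z axis and vertical above 0.1 rad)).
It fails at once if the lids are set on the bare tin (horizontal distance between inner_lid and bare_rack below 0.03 m and height (world z) of inner_lid below 0.064 m).
It fails at once if a bystander is moved by more than 15 mm (distance of any of weld_coupon, gas_nozzle, magnet_square, chipping_hammer, wire_brush, spray_can, pipe_coupon from where it was at the start of the episode above 0.015 m).
It also fails if it takes over 48 s, if anything falls off the work surface, if the arm or the gripper's body presses on something with over 40 N, if the wrist force passes 120 N, or if a joint passes its speed limit or range.

ROBOT

A 7-joint arm with a two-finger parallel gripper is mounted at the origin on the work surface. World frame = base frame: x ahead of the robot, y to its left, z up, the work surface at z = 0. Lengths are in m, angles in rad, forces in N, time in s.
With the tool pointing down it reaches from about 0.35 to 0.9 m from the base axis. Payload 8.1 kg.
Tool frame: the origin (TCP) lies on the centre line of the jaws, within the pads' length; the fingertips stand 19 mm ahead of it and the grasp point (between the pads) is the TCP (arm.tip_reach is the distance from the TCP to the fingertips, in m); z points along the fingers, y is the line along which they close (so a half turn about z gives the same grasp; the last joint's range is limited). The gripper opens to 92 mm and grips with 3 to 60 N. Pads are 19 mm wide; open, the fingers measure 130 mm over their backs; the gripper's body (75 mm by 190 mm) begins 47 mm behind the grasp point.
Start: joints at [-1.325, 0.434, 0.025, 1.573, -0.012, 1.134, -0.075], TCP at [0.214, 0.587, 0.246] pointing down, gripper open.
Joint ranges: [-2.62, 2.62], [-0.44, 2.09], [-1.27, 1.32], [0.08, 2.57], [-1.32, 4.46], [0.12, 2], [-2.74, 2.74]. Speed limits (rad/s): [2.22, 2.22, 3.01, 3.01, 3.14, 3.14, 3.14].

INTERFACE

Orientations are given as a rotation vector (axis times angle).
In Python, from cell import arm gives the robot as it stands.
- The arm moves only by the tool arm_command, never from a script. Its argument "targets" is a list that holds one entry, the list of rows, each a list of 6 numbers: the shift along the tool's x, y, z in m, then the turn, a rotation vector about the tool's x, y, z in rad. A call has 1 to 10 rows; each row shifts and turns the commanded pose from where the row before left it, along the tool's axes as they then stand; what a row does not reach is not made up. A row lasts 1/8 s, in which the tool goes at most 62.5 mm and 10.7 degrees, less where a joint would pass 70% of its speed; a pose out of reach is approached as far as the arm can. A call with a gripper value outside its range is refused whole. "jaw" is the finger opening in m, from 0 to 0.0918, set as the call begins (left out, the last holds). The fingers move at their own pace and stop on an object; "newtons" is the grip in N (left out, the last holds). Time passes only in rows, so rows that do not move let the fingers close. It gives the time, the measured TCP pose, the force, the opening and the grip force at its end, in the units of the state.
- arm.observe(): the state, without advancing time (a new reading comes with each control period).
- arm.get_image(name): name is "scene" or "top" or "wrist"; returns a dict with "pixels" (420x560x3 uint8, red, green, blue), "z_map" (420x560 float32, m along the optical axis (not along the pixel's ray), 0 where there is no reading), "fx", "fy", "cx", "cy" (pixels), "dist" ([k1, k2, p1, p2, k3] as OpenCV has them; the pictures are not rectified), "xyz" and "rotation" of the camera in the world; the wrist camera has in their place "T_tool_cam" (4x4, takes a point from camera to tool coordinates, whose origin is the TCP and whose axes are the flange's). Camera axes: x right, y down, z forward; pixel columns grow to the right and rows downward; lengths in m; the calibration is good to about 2 mm. A picture is of the moment at which its call begins: read the wrist's pose just before it.
- arm.sign_off(): hands the job in; it is judged then, once.
The state is a dict: "clock": time; "joints": joint angles; "dq": joint speeds; "joint_efforts": joint torques, N m; "position": TCP position; "ee_rot": TCP orientation; "force": force on the tool from outside, world axes, zero at the start; "ft_torque": the same for the moment, N m; "width": opening from 0.0 (shut) to 1.0 (fully open); "gripper_force": force on a finger pad.
Only numpy, scipy, OpenCV 4.12 (cv2) and the standard library are available. Lean on these libraries where they do the work, as an engineer would, in place of code of your own. Each camera call takes 0.05 s, during which the arm holds its last target. There are 200 camera calls.

## Working session

There is one attempt and no reset: what is moved stays moved. The work goes in short steps, Python scripts to look and compute and a tool call to move; the robot and the scene stay as the last step left them, time stands still between calls to the robot, and variables do not carry over. Pictures are saved under pics/ and viewed, at most 10 in all, crops included, and the job is handed in when it is done.

Besides the shell and the picture viewer there is one more tool, called after "Request:" in YAML: its name, and indented under it one key for each argument. arm_command: Moves the arm, as the interface text tells. Its arguments: {"type":"object","properties":{"targets":{"type":"array","items":{"type":"array","items":{"type":"array","items":{"type":"number"}}}},"jaw":{"type":"number"},"newtons":{"type":"number"}},"required":["targets"]}

```bash
mkdir -p pics; ls; cat > h.py <<'E'
import numpy as np,cv2
from scipy.spatial.transform import Rotation as R
from cell import arm
def grab(n):
    s=arm.observe(); im=arm.get_image(n)
    if n=='wrist':
        T=np.eye(4);T[:3,:3]=R.from_rotvec(s['ee_rot']).as_matrix();T[:3,3]=s['position']
        W=T@np.array(im['T_tool_cam']);im['xyz']=W[:3,3];im['rotation']=W[:3,:3]
    r=np.array(im['rotation'],float)
    if r.shape!=(3,3): r=R.from_rotvec(r).as_matrix() if r.size==3 else R.from_quat(r).as_matrix()
    im['Rm']=r; im['K']=np.array([[im['fx'],0,im['cx']],[0,im['fy'],im['cy']],[0,0,1.]])
    return im
def save(im,p,crop=None,k=1):
    a=im['pixels'][:,:,::-1]
    if crop: a=a[crop[1]:crop[3],crop[0]:crop[2]]
    cv2.imwrite(p,cv2.resize(a,None,fx=k,fy=k))
def plane(im,uv,z):
    p=cv2.undistortPoints(np.array(uv,float).reshape(-1,1,2),im['K'],np.array(im['dist'],float)).reshape(-1,2)
    d=np.c_[p,np.ones(len(p))]@im['Rm'].T; o=np.array(im['xyz'])
    return o+d*((z-o[2])/d[:,2])[:,None]
def cloud(im):
    h,w=im['z_map'].shape; v,u=np.mgrid[:h,:w]
    p=cv2.undistortPoints(np.stack([u,v],-1).reshape(-1,1,2).astype(float),im['K'],np.array(im['dist'],float)).reshape(-1,2)
    P=np.c_[p,np.ones(len(p))]*im['z_map'].reshape(-1,1)
    return (P@im['Rm'].T+np.array(im['xyz'])).reshape(h,w,3)
E
python3 - <<'E'
from h import *
s=arm.observe();print(s)
for n in('top','scene'):
    im=grab(n);save(im,f'pics/{n}0.png');print(n,im['xyz'],im['rotation'])
E
```

```text
pics
{'clock': 0.0, 'joints': array([-1.32460947,  0.43521571,  0.024974  ,  1.57411802, -0.01158171,
        1.13399496, -0.07508474]), 'dq': array([ 0.00188409, -0.0007704 , -0.00089017, -0.00086765, -0.00024668,
       -0.00038541, -0.00081446]), 'joint_efforts': array([-3.70688440e-04, -6.67835212e+01,  9.85361896e-01, -3.14462543e+01,
       -6.04261877e-02,  4.28035890e-02,  1.89756834e-04]), 'position': array([0.2134888 , 0.58688362, 0.24494139]), 'ee_rot': array([-5.45154110e-01, -3.09381246e+00,  2.49298222e-03]), 'force': array([0.72425761, 1.00418639, 0.29766246]), 'ft_torque': array([-0.00374728, -0.00429916,  0.02262397]), 'gripper_force': 0.0, 'width': 1.000314930749078}
top [ 0.4694877  -0.05244393  1.26902004] [-2.15316343  2.2112241  -0.06558134]
scene [ 1.1857818  -0.45862561  0.69339695] [-2.04319953 -1.14200838  0.54368358]
```

View pics/top0.png

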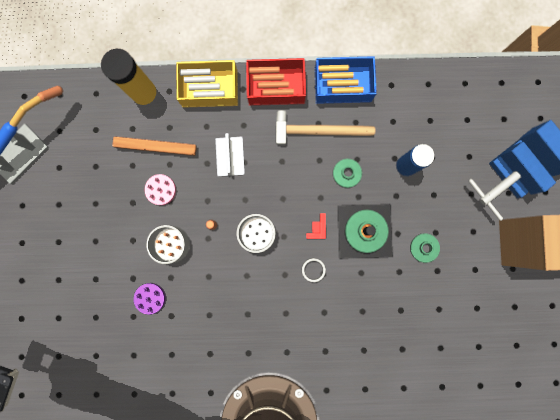

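View pics/scene0.png

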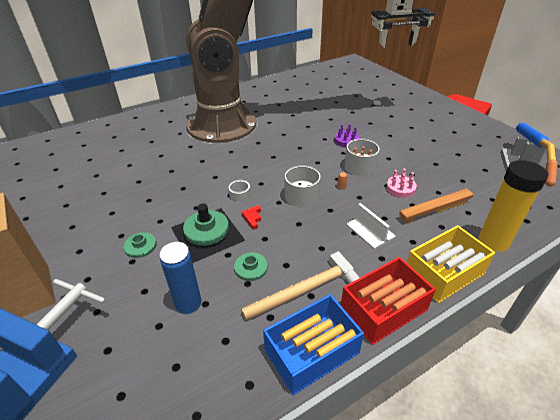

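The top view shows the nested lids on the black foot at (367,231). Three things could be taken for the outer lid: the greens at (367,231), (347,173) and (425,248). The one at 367 is the largest, and it has the knob. The tin at (166,245) holds copper tips, so it is the full one. The tin at (256,234) is bare. The purple (149,298) and pink (160,189) racks are look-alikes and stay where they are.

```bash
python3 - <<'E'
from h import *
im=grab('top');C=cloud(im)
px=im['pixels'];hsv=cv2.cvtColor(px,cv2.COLOR_RGB2HSV)
g=cv2.inRange(hsv,(60,80,40),(90,255,255))
n,l,st,c=cv2.connectedComponentsWithStats(g)
for i in range(1,n):
    if st[i,4]>100: print('green',st[i],c[i].round(1),plane(im,[c[i]],.025)[0].round(4))
def zone(u,v,r,lo,hi,name):
    m=np.zeros(g.shape,bool);m[v-r:v+r,u-r:u+r]=1
    m&=(C[...,2]>lo)&(C[...,2]<hi)
    P=C[m]
    if len(P)<5: print(name,len(P));return
    (x,y),rad=cv2.minEnclosingCircle(P[:,:2].astype(np.float32));vv,uu=np.nonzero(m)
    print(name,len(P),'circ',round(x,4),round(y,4),round(rad,4),'ext',P.min(0).round(3),P.max(0).round(3),'pix',uu.mean().round(1),vv.mean().round(1))
zone(166,245,28,.062,.08,'full rim');zone(256,234,28,.062,.08,'bare rim')
zone(367,231,32,.024,.045,'lid top');zone(367,231,32,.05,.065,'collar');zone(367,231,32,.08,.1,'knob')
zone(166,245,14,.03,.062,'tips in full')
zone(416,158,25,.1,.2,'can');zone(210,225,10,.02,.06,'nozzle');zone(230,155,22,.02,.08,'coupon');zone(314,270,16,.015,.05,'pipe');zone(148,298,20,.02,.08,'purple');zone(160,189,20,.02,.08,'pink')
save(im,'pics/c.png',(120,150,440,320),2.4)
E
```

```text
green [333 159  29  29 569] [346.9 172.9] [ 0.6394 -0.2193  0.025 ]
green [ 345  210   43   43 1273] [366.1 230.9] [ 0.4872 -0.2635  0.025 ]
green [411 234  29  29 597] [424.7 247.6] [ 0.4402 -0.413   0.025 ]
full rim 237 circ 0.4687 0.2457 0.0491 ext [0.42  0.197 0.062] [0.515 0.295 0.076] pix 164.9 243.3
bare rim 198 circ 0.4888 0.0185 0.0483 ext [ 0.444 -0.029  0.062] [0.534 0.066 0.078] pix 255.3 233.2
lid top 1186 circ 0.489 -0.2625 0.0554 ext [ 0.435 -0.317  0.024] [ 0.541 -0.208  0.045] pix 365.6 230.7
collar 136 circ 0.4891 -0.2622 0.0242 ext [ 0.466 -0.286  0.05 ] [ 0.512 -0.239  0.064] pix 367.2 230.0
knob 83 circ 0.4886 -0.2621 0.0123 ext [ 0.478 -0.274  0.081] [ 0.501 -0.25   0.1  ] pix 369.8 229.7
tips in full 190 circ 0.4652 0.247 0.0462 ext [0.431 0.216 0.03 ] [0.501 0.29  0.062] pix 163.5 244.2
can 580 circ 0.6567 -0.378 0.0278 ext [ 0.629 -0.405  0.1  ] [ 0.684 -0.351  0.165] pix 419.1 157.5
nozzle 80 circ 0.5167 0.1361 0.0124 ext [0.505 0.124 0.021] [0.529 0.147 0.051] pix 211.1 223.6
coupon 153 circ 0.6945 0.0841 0.0503 ext [0.644 0.082 0.022] [0.745 0.091 0.063] pix 228.5 153.9
pipe 136 circ 0.3924 -0.125 0.0299 ext [ 0.363 -0.152  0.016] [ 0.422 -0.095  0.036] pix 313.4 269.2
purple 341 circ 0.3278 0.3041 0.0399 ext [0.29  0.265 0.02 ] [0.368 0.339 0.054] pix 147.7 298.6
pink 310 circ 0.6089 0.2721 0.0396 ext [0.572 0.233 0.02 ] [0.648 0.31  0.056] pix 158.8 189.1
```

View pics/c.png

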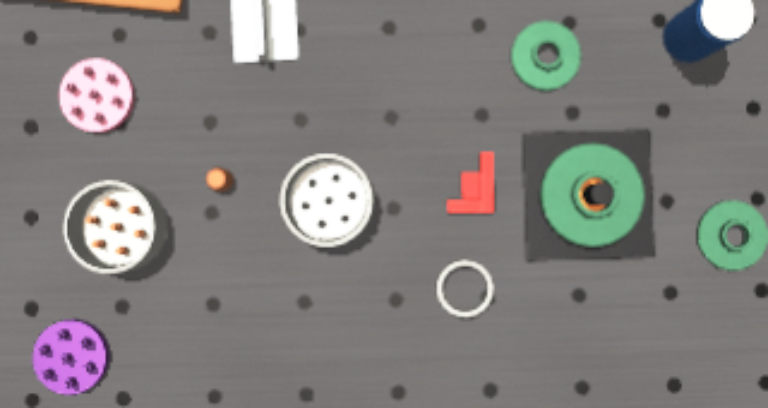

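The crop confirms the choice: the largest green lid, with the black knob, on the stand, and the tin with copper tips at crop (110,227). Moving now.

Request:
arm_command:
  targets:
    - [[0,0,0,0,0,-0.174],[0,0,0,0,0,-0.175],[-0.014,-0.042,0,0,0,0],[-0.014,-0.042,0,0,0,0],[-0.014,-0.042,0,0,0,0],[-0.014,-0.042,0,0,0,0],[-0.014,-0.042,0,0,0,0],[-0.014,-0.042,0,0,0,0],[-0.014,-0.042,0,0,0,0],[-0.014,-0.042,0,0,0,0]]
  jaw: 0.0918

```text
clock: 1.4
position: [0.3259, 0.2499, 0.2457]
ee_rot: [-0.0, 3.142, 0.0]
force: [0.6, 0.3, 0.4]
width: 0.996
gripper_force: 0.0
```

Request:
arm_command:
  targets:
    - [[-0.014,-0.042,0,0,0,0],[-0.014,-0.042,0,0,0,0],[-0.014,-0.042,0,0,0,0],[-0.014,-0.042,0,0,0,0],[-0.014,-0.042,0,0,0,0],[-0.014,-0.042,0,0,0,0],[-0.014,-0.042,0,0,0,0],[-0.014,-0.042,0,0,0,0],[-0.014,-0.042,0,0,0,0],[-0.014,-0.042,0,0,0,0]]

```text
clock: 2.65
position: [0.466, -0.1699, 0.2457]
ee_rot: [0.001, -3.142, -0.0]
force: [0.9, -0.1, 0.4]
width: 1.003
gripper_force: 0.0
```

Request:
arm_command:
  targets:
    - [[-0.0115,-0.046,0,0,0,0],[-0.0115,-0.046,0,0,0,0],[0,0,0,0,0,0]]

```text
clock: 3.02
position: [0.4883, -0.2645, 0.2455]
ee_rot: [-0.008, -3.141, 0.004]
force: [-1.0, 0.1, -0.4]
width: 1.001
gripper_force: 0.0
```

```bash
python3 - <<'E'
from h import *
im=grab('wrist');C=cloud(im);save(im,'pics/w1.png');print(arm.observe()['position'],im['T_tool_cam'])
near=np.hypot(C[...,0]-.489,C[...,1]+.262)<.07
for n,lo,hi in(('knob',.084,.105),('collar',.05,.065),('top',.026,.042)):
    m=near&(C[...,2]>lo)&(C[...,2]<hi)&(im['z_map']>0);P=C[m]
    if len(P)<5: print(n,len(P));continue
    c,r=cv2.minEnclosingCircle(P[:,:2].astype(np.float32));v,u=np.nonzero(m)
    print(n,len(P),np.round(c,4),round(r,4),np.median(P,0).round(4),u.mean(),v.mean(),P[:,:2].min(0),P[:,:2].max(0))
E
```

```text
[ 0.48826134 -0.26211041  0.24527441] [[ 1.61276774e-04 -9.69031597e-01 -2.46936707e-01  6.44976959e-02]
 [ 9.99999745e-01 -1.56691248e-05  7.14598537e-04 -4.02322024e-04]
 [-6.96337844e-04 -2.46936759e-01  9.69031347e-01 -1.40040181e-01]
 [ 0.00000000e+00  0.00000000e+00  0.00000000e+00  1.00000000e+00]]
knob 567 [ 0.4902 -0.264 ] 0.012 [ 0.4895 -0.2639  0.0929] 283.91358024691357 202.89594356261023 [ 0.4782283  -0.27553436] [ 0.5016172  -0.25224388]
collar 794 [ 0.4899 -0.264 ] 0.024 [ 0.4843 -0.2637  0.0577] 283.9471032745592 192.50503778337531 [ 0.46638115 -0.28690792] [ 0.51317239 -0.24075554]
top 6628 [ 0.4905 -0.264 ] 0.055 [ 0.484  -0.2639  0.034 ] 283.86798430899216 187.9654496077248 [ 0.43586691 -0.31849886] [ 0.54504977 -0.20929852]
```

View pics/w1.png

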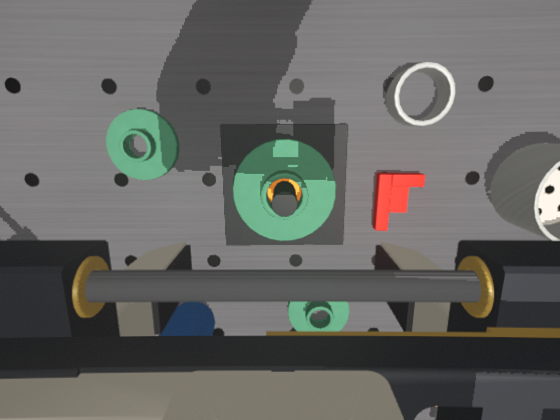

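The wrist view shows the knob at (284,203), between the fingers, with its centre at about (0.490,-0.264). Descending to grip it.

Request:
arm_command:
  targets:
    - [[-0.002,-0.002,0.03,0,0,0],[0,0,0.04,0,0,0],[0,0,0.04,0,0,0],[0,0,0.03,0,0,0],[0,0,0.015,0,0,0],[0,0,0.009,0,0,0],[0,0,0,0,0,0]]
  jaw: 0.06

```text
clock: 3.95
position: [0.4909, -0.2623, 0.0819]
ee_rot: [-0.001, 3.141, 0.0]
force: [0.6, -0.0, -0.3]
width: 0.652
gripper_force: 0.0
```

Request:
arm_command:
  targets:
    - [[0,0,0,0,0,0],[0,0,0,0,0,0],[0,0,0,0,0,0],[0,0,0,0,0,0],[0,0,0,0,0,0],[0,0,0,0,0,0]]
  jaw: 0.0
  newtons: 25

```text
clock: 4.7
position: [0.4908, -0.2628, 0.0819]
ee_rot: [0.0, 3.141, -0.0]
force: [-0.6, -1.0, 2.3]
width: 0.252
gripper_force: 25.0
```

Request:
arm_command:
  targets:
    - [[0,0,-0.003,0,0,0],[0,0,-0.006,0,0,0],[0,0,-0.012,0,0,0],[0,0,-0.02,0,0,0],[0,0,-0.024,0,0,0],[0,0,-0.024,0,0,0],[0,0,-0.02,0,0,0],[0,0,-0.01,0,0,0],[0,0,-0.003,0,0,0],[0,0,0,0,0,0]]
  newtons: 35

```text
clock: 5.95
position: [0.4905, -0.2624, 0.2034]
ee_rot: [0.0, -3.141, -0.001]
force: [0.1, -0.2, -4.7]
width: 0.253
gripper_force: 35.0
```

```bash
python3 - <<'E'
from h import *
im=grab('scene');save(im,'pics/s2.png',(120,80,420,290),2.5)
im=grab('wrist');C=cloud(im);s=arm.observe();p=s['position'];print(p,s['width'],s['force'])
near=np.hypot(C[...,0]-p[0],C[...,1]-p[1])<.07
m=near&(C[...,2]-p[2]>-.06)&(C[...,2]-p[2]<-.03);hsv=cv2.cvtColor(im['pixels'],cv2.COLOR_RGB2HSV);m&=cv2.inRange(hsv,(60,80,40),(90,255,255))>0
P=C[m];c,r=cv2.minEnclosingCircle(P[:,:2].astype(np.float32));print('top',np.round(c,4),r,np.median(P,0))
A=np.c_[P[:,:2]-p[:2],np.ones(len(P))];k=np.abs(P[:,2]-np.median(P[:,2]))<.005;print('plane',np.linalg.lstsq(A[k],P[k,2],rcond=None)[0])
E
```

```text
[ 0.49035152 -0.26235465  0.20303154] 0.2544748084127717 [ 0.00647898 -0.18963449 -3.52964223]
top [ 0.4897 -0.2627] 0.05481915548443794 [ 0.46401258 -0.26354884  0.15523314]
plane [-0.00131844  0.00107056  0.15518487]
```

View pics/s2.png

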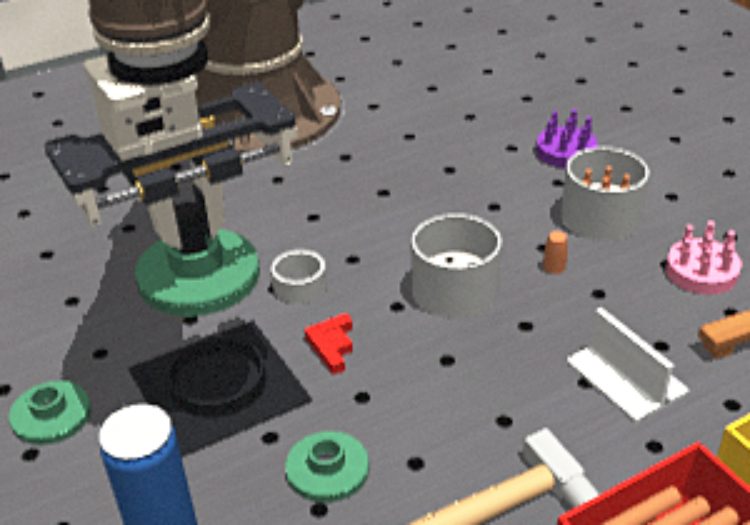

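The scene crop shows the lids held level, about 0.1 m above the stand, which is now empty at crop (215,370). I'll carry them towards the full tin and stop short for a closer look.

Request:
arm_command:
  targets:
    - [[0,0.01,0,0,0,0],[0.002,0.03,0,0,0,0],[0.003,0.045,0,0,0,0],[0.003,0.05,0,0,0,0],[0.003,0.05,0,0,0,0],[0.003,0.05,0,0,0,0],[0.003,0.05,0,0,0,0],[0.003,0.045,0,0,0,0],[0.002,0.025,0,0,0,0],[0,0.01,0,0,0,0]]

```text
clock: 7.3
position: [0.468, 0.1044, 0.2034]
ee_rot: [0.005, -3.141, -0.0]
force: [0.1, -0.7, -3.1]
width: 0.256
gripper_force: 35.0
```

Request:
arm_command:
  targets:
    - [[0,0,0,0,0,0],[0,0,0,0,0,0]]

```text
clock: 7.55
position: [0.4688, 0.101, 0.2037]
ee_rot: [-0.003, -3.142, 0.001]
force: [0.2, -0.1, -2.7]
width: 0.253
gripper_force: 35.0
```

```bash
python3 - <<'E'
from h import *
im=grab('wrist');C=cloud(im);save(im,'pics/w3.png');s=arm.observe();p=s['position'];print(p,s['width'],s['ee_rot'])
near=np.hypot(C[...,0]-.468,C[...,1]-.246)<.06
m=near&(C[...,2]>.066)&(C[...,2]<.076)&(im['z_map']>0);P=C[m]
c,r=cv2.minEnclosingCircle(P[:,:2].astype(np.float32));print('rim',len(P),np.round(c,4),r,P.min(0),P.max(0))
# least squares circle of outer+inner rim points
A=np.c_[2*P[:,:2],np.ones(len(P))];print(np.linalg.lstsq(A,(P[:,:2]**2).sum(1),rcond=None)[0])
E
```

```text
[0.468794   0.10097294 0.20372792] 0.25164913750254153 [-3.18371046e-03 -3.14157993e+00  6.42416898e-04]
rim 1974 [0.4688 0.2462] 0.04826612025499344 [0.42083429 0.19839221 0.06600227] [0.51446553 0.29400295 0.07298364]
[ 0.46831493  0.24554196 -0.27754596]
```

View pics/w3.png

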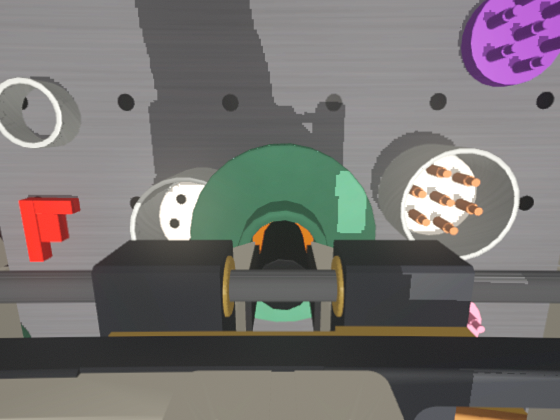

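The wrist view shows the full tin's rim, with copper tips inside, at (460,205). The rim centre works out at (0.468,0.246), which agrees with the top view. Moving over it and lowering.

Request:
arm_command:
  targets:
    - [[0,0.012,0,0,0,0],[0,0.028,0,0,0,0],[0,0.035,0,0,0,0],[0,0.035,0,0,0,0],[0,0.025,0,0,0,0],[0,0.01,0,0,0,0],[0,0,0,0,0,0],[0,0,0.01,0,0,0],[0,0,0.02,0,0,0],[0,0,0.01,0,0,0]]

```text
clock: 8.85
position: [0.4682, 0.2459, 0.1624]
ee_rot: [-0.002, -3.14, 0.002]
force: [-0.3, 0.3, -2.9]
width: 0.256
gripper_force: 35.0
```

Request:
arm_command:
  targets:
    - [[0,0,0.008,0,0,0],[0,0,0.006,0,0,0],[0,0,0.005,0,0,0],[0,0,0.004,0,0,0],[0,0,0.003,0,0,0],[0,0,0,0,0,0]]

```text
clock: 9.6
position: [0.4686, 0.2474, 0.1376]
ee_rot: [0.0, -3.141, 0.0]
force: [0.4, 0.6, -3.8]
width: 0.252
gripper_force: 35.0
```

Request:
arm_command:
  targets:
    - [[0,-0.001,0.002,0,0,0],[0,0,0.002,0,0,0],[0,0,0.002,0,0,0],[0,0,0.0015,0,0,0],[0,0,0.001,0,0,0],[0,0,0,0,0,0]]

```text
clock: 10.35
position: [0.4687, 0.2464, 0.1292]
ee_rot: [0.0, -3.142, 0.0]
force: [0.6, -0.1, -3.8]
width: 0.254
gripper_force: 35.0
```

Request:
arm_command:
  targets:
    - [[0,0,0.001,0,0,0],[0,0,0.0005,0,0,0],[0,0,0,0,0,0]]

```text
clock: 10.72
position: [0.4687, 0.2464, 0.1279]
ee_rot: [-0.0, 3.142, 0.0]
force: [-0.9, -0.3, 0.9]
width: 0.255
gripper_force: 35.0
```

The weight has come off the wrist, so the lid is seated. Letting go of the knob and checking.

Request:
arm_command:
  targets:
    - [[0,0,0,0,0,0],[0,0,0,0,0,0],[0,0,0,0,0,0],[0,0,0,0,0,0],[0,0,0,0,0,0],[0,0,0,0,0,0]]
  jaw: 0.09

```text
clock: 11.48
position: [0.4687, 0.2464, 0.1277]
ee_rot: [-0.0, 3.142, 0.0]
force: [-0.4, 0.3, -0.4]
width: 0.858
gripper_force: 0.0
```

```bash
python3 - <<'E'
from h import *
im=grab('wrist');C=cloud(im);s=arm.observe();p=s['position'];print(p,s['width'],s['force'])
near=np.hypot(C[...,0]-.468,C[...,1]-.246)<.062
g=cv2.inRange(cv2.cvtColor(im['pixels'],cv2.COLOR_RGB2HSV),(60,80,40),(90,255,255))>0
for n,lo,hi in(('top',.072,.088),('collar',.096,.11),('knob',.13,.145)):
    m=near&(C[...,2]>lo)&(C[...,2]<hi)
    if n!='knob': m&=g
    P=C[m]
    if len(P)<9: print(n,len(P));continue
    c,r=cv2.minEnclosingCircle(P[:,:2].astype(np.float32));print(n,len(P),np.round(c,4),r,np.median(P,0),P.min(0),P.max(0))
    A=np.c_[P[:,:2]-p[:2],np.ones(len(P))];print(np.linalg.lstsq(A,P[:,2],rcond=None)[0].round(4))
save(im,'pics/w4.png')
E
```

```text
[0.46868224 0.246393   0.12771365] 0.9001713048889319 [ 0.44181878  0.78225289 -0.05199822]
top 15175 [0.4682 0.2462] 0.054957590997219086 [0.44682247 0.24574936 0.08004621] [0.41342234 0.19178297 0.07225674] [0.52245294 0.2998543  0.08799736]
[0.0017 0.0008 0.0801]
collar 2006 [0.4671 0.2461] 0.03980179503560066 [0.45556893 0.24577222 0.10365316] [0.44412293 0.20658463 0.09601998] [0.4788191 0.28561   0.109927 ]
[0.0098 0.0002 0.1032]
knob 2248 [0.4594 0.2461] 0.05738135054707527 [0.4593094  0.24601463 0.13821334] [0.45581273 0.1888044  0.13001174] [0.48026996 0.30336705 0.14498995]
[ 0.1521 -0.0009  0.1382]
```

View pics/w4.png

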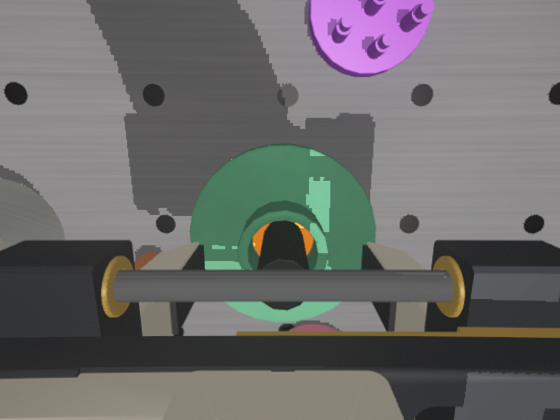

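The wrist view shows the green lid level and nested at (283,235), top at z=0.080, fingers clear of the knob. Lowering around the collar and closing gently.

Request:
arm_command:
  targets:
    - [[0.0005,0,0.008,0,0,0],[0,0,0.008,0,0,0],[0,0,0.006,0,0,0],[0,0,0.004,0,0,0],[0,0,0.001,0,0,0],[0,0,0,0,0,0]]

```text
clock: 12.28
position: [0.4683, 0.2464, 0.1008]
ee_rot: [-0.0, 3.141, 0.0]
force: [0.7, -0.1, -0.3]
width: 0.976
gripper_force: 0.0
```

Request:
arm_command:
  targets:
    - [[0,0,0,0,0,0],[0,0,0,0,0,0],[0,0,0,0,0,0],[0,0,0,0,0,0],[0,0,0,0,0,0],[0,0,0,0,0,0]]
  jaw: 0.0
  newtons: 8

```text
clock: 13.02
position: [0.4682, 0.2464, 0.1007]
ee_rot: [-0.0, 3.142, 0.0]
force: [0.6, -0.1, 0.2]
width: 0.518
gripper_force: 8.0
```

Request:
arm_command:
  targets:
    - [[0,0,0,0,0,0],[0,0,0,0,0,0],[0,0,0,0,0,0]]
  newtons: 25

```text
clock: 13.4
position: [0.4682, 0.2464, 0.1008]
ee_rot: [-0.0, 3.141, 0.0]
force: [-0.3, 0.1, 0.1]
width: 0.514
gripper_force: 25.0
```

Request:
arm_command:
  targets:
    - [[0,0,-0.001,0,0,0],[0,0,-0.002,0,0,0],[0,0,-0.003,0,0,0],[0,0,-0.003,0,0,0],[0,0,-0.002,0,0,0],[0,0,0,0,0,0]]

```text
clock: 14.15
position: [0.4683, 0.2465, 0.112]
ee_rot: [-0.0, 3.141, 0.0]
force: [0.3, 0.1, -1.3]
width: 0.51
gripper_force: 25.0
```

```bash
python3 - <<'E'
from h import *
im=grab('scene');save(im,'pics/s5.png',(280,90,440,210),4.5);s=arm.observe();print(s['position'],s['force'],s['ft_torque'])
C=cloud(im);hsv=cv2.cvtColor(im['pixels'],cv2.COLOR_RGB2HSV)
m=(cv2.inRange(hsv,(60,80,40),(90,255,255))>0)&(np.hypot(C[...,0]-.468,C[...,1]-.246)<.056);P=C[m];print(len(P),np.percentile(P[:,2],[2,20,50,80,98]))
E
```

```text
[0.46818815 0.24644518 0.1118284 ] [ 0.38194361 -0.18410124 -0.36551674] [0.05210739 0.01701562 0.03326704]
566 [0.07824631 0.08782531 0.0902216  0.09299771 0.11454513]
```

View pics/s5.png

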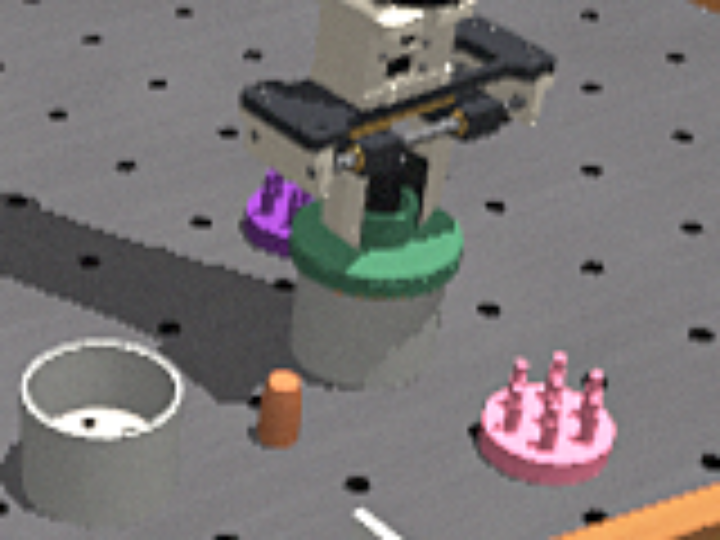

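The crop shows the green lid raised about 11 mm at crop (378,250), level, with a thin orange strip visible below it. Continuing straight up.

Request:
arm_command:
  targets:
    - [[0,0,-0.004,0,0,0],[0,0,-0.008,0,0,0],[0,0,-0.01,0,0,0],[0,0,-0.012,0,0,0],[0,0,-0.012,0,0,0],[0,0,-0.012,0,0,0],[0,0,-0.01,0,0,0],[0,0,-0.006,0,0,0],[0,0,-0.003,0,0,0],[0,0,0,0,0,0]]

```text
clock: 15.45
position: [0.4681, 0.2464, 0.1887]
ee_rot: [0.0, -3.142, -0.0]
force: [-0.3, 0.9, -1.2]
width: 0.517
gripper_force: 25.0
```

Request:
arm_command:
  targets:
    - [[0,0,0,0,0,0],[0,0,0,0,0,0],[0,0,0,0,0,0],[0,0,0,0,0,0]]

```text
clock: 15.95
position: [0.4682, 0.2464, 0.1887]
ee_rot: [0.0, -3.142, 0.0]
force: [0.4, 0.0, -0.7]
width: 0.516
gripper_force: 25.0
```

```bash
python3 - <<'E'
from h import *
im=grab('scene');save(im,'pics/s6.png',(280,70,440,190),4.5);s=arm.observe();print(s['position'],s['force'],s['width'],s['gripper_force'])
im=grab('wrist');C=cloud(im);p=s['position']
g=cv2.inRange(cv2.cvtColor(im['pixels'],cv2.COLOR_RGB2HSV),(60,80,40),(90,255,255))>0
m=g&(np.hypot(C[...,0]-.468,C[...,1]-.246)<.062)&(abs(C[...,2]-p[2]+.02)<.008);P=C[m]
print(len(P),np.median(P,0),np.linalg.lstsq(np.c_[P[:,:2]-p[:2],np.ones(len(P))],P[:,2],rcond=None)[0].round(4),cv2.minEnclosingCircle(P[:,:2].astype(np.float32)))
E
```

```text
[0.46816061 0.24636992 0.18867911] [ 0.51545061 -0.36884977 -2.76443008] 0.5144218551886559 24.999765283428133
15793 [0.44097954 0.24576365 0.16793104] [0.0009 0.0004 0.1679] ((0.46700939536094666, 0.24607445299625397), 0.054195087403059006)
```

View pics/s6.png

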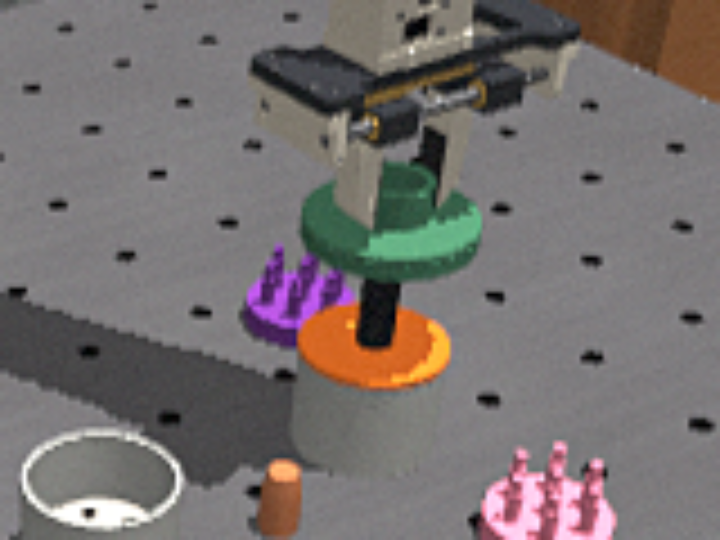

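The crop shows the orange lid seated flush at (375,345). The green lid is level above it at (390,230), its lower edge at z≈0.152 and the knob top at 0.138. Handing in.

```bash
python3 -c "
from cell import arm
print(arm.sign_off())"
```

```text
the job is handed in; nothing more can be done
None
```

I handed the job in at about 16 s: the inner lid is seated on the full tin, and the green lid is held level above it, about 14 mm clear of the knob top by my measurement; the judge returned no verdict.

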